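# Prop the seasoning chest open and stow the flip-cap jars

### The arm

A 6-joint arm with a two-finger parallel gripper is mounted at the origin on a cart in front of the work surface, level with it; the furniture and walls round the work are solid. World frame = base frame: x ahead of the robot, y to its left, z up, the work surface at z = 0. Lengths are in m, angles in rad, forces in N, time in s.
With the tool pointing down it reaches from about 0.2 to 0.875 m from the base axis. Payload 3.4 kg.
Tool frame: the origin (TCP) lies midway between the tips of the shut fingers; the grasp point (between the pads) lies 19 mm behind it; z points along the fingers, y is the line along which they close (so a half turn about z gives the same grasp; the last joint's range is limited). The gripper opens to 94 mm and grips with 3 to 60 N. Pads are 16 mm wide; open, the fingers measure 119 mm over their backs; the gripper's body (75 mm by 177 mm) begins 78 mm behind the grasp point.
Start: joints at [1.15, 0.276, 1.505, -0, 1.361, -0.121], TCP at [0.17, 0.549, 0.205] pointing down, gripper open.
Joint ranges: [-2.89, 2.89], [-0.75, 2.08], [0.22, 2.7], [-1.18, 4.32], [0.11, 2.71], [-2.7, 2.7]. Speed limits (rad/s): [2.57, 2.57, 3.14, 3.14, 3.14, 3.14].

### API

Orientations are given as a unit quaternion [w, x, y, z].
In Python, from station import read_state, optics, job_done gives the robot as it stands.
- The arm moves only by the tool send_rows, never from a script. Its argument "steps" is a list of rows, each a list of 7 numbers: the shift along the world's x, y, z in units of 25 mm (1.0 is 25 mm), then the turn, a rotation vector about the world's x, y, z in units of 8 degrees (1.0 is 8 degrees), then the opening, from 0 (shut) to 1 (fully open). A call has 1 to 5 rows; each row is the pose to reach, as a shift and turn from the pose commanded when the call began; what a row does not reach only later rows make up. A row lasts 1/10 s, in which the tool goes at most 50 mm and 8.59 degrees, less where a joint would pass 70% of its speed; a pose out of reach is approached as far as the arm can. A call with a gripper value outside its range is refused whole. The fingers move at their own pace and stop on an object; "force" is the grip in N (left out, the last holds). Time passes only in rows, so rows that repeat a pose let the fingers close. It gives the time, the measured TCP pose, the force, the opening and the grip force at its end, in the units of the state.
- read_state(): the state, without advancing time (a new reading comes with each control period).
- optics.capture(name): name is "side" or "top"; returns (picture, depth): 384x512x3 uint8, red, green, blue; 384x512 float32, m along the optical axis (not along the pixel's ray), 0 where there is no reading.
- optics.camera_info(name): a dict with "K" (3x3 intrinsics, pixels), "pose" (4x4, takes a point from camera to world coordinates). Camera axes: x right, y down, z forward; pixel columns grow to the right and rows downward; lengths in m; the calibration is good to about 2 mm. A picture is of the moment at which its call begins. camera_info takes no time and is no camera call.
- job_done(): hands the job in; it is judged then, once.
The state is a dict: "time": time; "joint_positions": joint angles; "dq": joint speeds; "effort": joint torques, N m; "eef_pos": TCP position; "tool_rot": TCP orientation; "force": force on the tool from outside, world axes, zero at the start; "wrist_torque": the same for the moment, N m; "finger_gap": finger opening in m; "finger_force": force on a finger pad.
Only numpy, scipy, OpenCV 4.12 (cv2) and the standard library are available. Lean on these libraries where they do the work, as an engineer would, in place of code of your own. Each camera call takes 0.05 s, during which the arm holds its last target. There are 200 camera calls.

### The job

Stow the white flip-cap jars in the wooden seasoning chest. First press the black cap of every one of them shut (never lift a jar with its cap open); while the chest is still empty, swing its lid right back, flip the stay bar inside up as far as it goes and bring the lid forward, without letting it slam, to rest propped on the stay. Then stand all of the flip-cap jars upright on the chest floor, leave the lid propped open on the stay, and leave the other things on the worktop where they are.

Things in the scene. Friction and masses are not known exactly. Their poses are not given: they have to be found in the camera images.
- chest: Wooden chest, fixed, 200 mm deep (its x), 350 wide (its y), 78 high without the lid; walls and floor 8 mm thick. Origin: centre of its underside; +x to its back, away from the robot, +y to its left, z up. Lid hinged on top of the back wall; propped, its front edge is 63 mm (the tab 75) in front of the hinge line, 270 above the worktop, so the front 120 mm of the chest are open from above.
- lid (a joint): Lid angle, rad: 0 shut (start), 1.70 leaning back on its stop, where it stays by its weight; below about 1.5 it falls forward unless held or propped; on the raised stay it rests at about 1.25. Turns about the chest's +y through lid_hinge. Panel 200 x 350 x 10 mm, 0.45 kg; a brass tab, 24 mm wide (along y), 10 thick, stands 36 mm out of the middle of its front edge.
- lid_hinge (a point): Middle of the lid's hinge line, 100 mm behind the chest's centre and 79 mm above its underside. Its axes turn with the lid.
- lid_tab (a point): Point in the tab to grip it at, midway in its width and thickness, 25 mm out from the lid's front edge, 225 mm from the hinge line (at [-0.225, 0, 0.005] in the frame of lid_hinge). The tab is pinched across its width (along the chest's y).
- stay (a joint): Stay bar angle, rad: 0 lying level across the inside, pointing to the chest's +y (start); 1.57 upright; stop at 1.62. Turns about the chest's +x through stay_pivot. Stiff: it stays where it is left. Steel bar 10 mm thick (along the chest's x), 14 high, round rubber tip of 9 mm radius centred 185 mm from the pivot. Within reach once the lid leans back.
- stay_pivot (a point): The stay's pivot: at [0.035, -0.153, 0.060] in the chest's frame.
- stay_grip (a point): Point in the middle of the bar, 170 mm from the pivot, good to pinch the bar at across its thickness (along the chest's x). Moves with the stay.
- jar1: Lidded jar, may be absent: white ceramic, 56 mm in diameter, 54 high, with a black flip cap (disc 53 across, 8 thick), 62 high in all when shut; 0.2 to 0.33 kg. Origin: centre of its underside, z up its axis. The cap's hinge is at the rim on the jar's +x side, 28 mm out, 54 up.
- jar2: Lidded jar, may be absent: white ceramic, 56 mm in diameter, 54 high, with a black flip cap (disc 53 across, 8 thick), 62 high in all when shut; 0.2 to 0.33 kg. Origin: centre of its underside, z up its axis. The cap's hinge is at the rim on the jar's +x side, 28 mm out, 54 up.
- jar3: Lidded jar, may be absent: white ceramic, 56 mm in diameter, 54 high, with a black flip cap (disc 53 across, 8 thick), 62 high in all when shut; 0.2 to 0.33 kg. Origin: centre of its underside, z up its axis. The cap's hinge is at the rim on the jar's +x side, 28 mm out, 54 up.
- jar4: Lidded jar, may be absent: white ceramic, 56 mm in diameter, 54 high, with a black flip cap (disc 53 across, 8 thick), 62 high in all when shut; 0.2 to 0.33 kg. Origin: centre of its underside, z up its axis. The cap's hinge is at the rim on the jar's +x side, 28 mm out, 54 up.
- cap1 (a joint): Flip cap of jar1, hinge angle in rad: 0 flat and shut, grows as it swings up and back towards the jar's +x side, stop at 1.75. Light, slight friction: stays where it is left. Starts open at 1.1 to 1.6. Pushed over from behind (from +x towards -x) and pressed from above it shuts and stays shut.
- cap2 (a joint): Flip cap of jar2, hinge angle in rad: 0 flat and shut, grows as it swings up and back towards the jar's +x side, stop at 1.75. Light, slight friction: stays where it is left. Starts open at 1.1 to 1.6. Pushed over from behind (from +x towards -x) and pressed from above it shuts and stays shut.
- cap3 (a joint): Flip cap of jar3, hinge angle in rad: 0 flat and shut, grows as it swings up and back towards the jar's +x side, stop at 1.75. Light, slight friction: stays where it is left. Starts open at 1.1 to 1.6. Pushed over from behind (from +x towards -x) and pressed from above it shuts and stays shut.
- cap4 (a joint): Flip cap of jar4, hinge angle in rad: 0 flat and shut, grows as it swings up and back towards the jar's +x side, stop at 1.75. Light, slight friction: stays where it is left. Starts open at 1.1 to 1.6. Pushed over from behind (from +x towards -x) and pressed from above it shuts and stays shut.
- salt_shaker: Glass salt shaker with a metal top, 44 mm in diameter, 90 mm high, stands loose; leave alone. Origin: centre of its underside.
- spice_a: Glass spice jar with a red screw cap, 45 mm in diameter, 106 mm high, loose; leave alone. Origin: centre of its underside.
- spice_b: Another such spice jar with a red screw cap; leave alone.
Not all that is in view belongs to the job. Leave any red or turquoise look-alike of the jar3 alone. Leave any red look-alike of the jar4 alone.

How it is judged:
By the outcome, as a careful person would: the job done as asked, in the order asked, and still so for the second after the job is handed in, with the robot touching nothing.
Of jar1, jar2, jar3, jar4 only 2 to 3 are there at a start; the rules pass over those that are not, and their reading is None.
At some moment in a run one of jar1, jar2, jar3, jar4 may be knocked a few centimetres aside while the robot is not near it.
It also fails if it takes over 210 s, if anything falls off the work surface, if the arm or the gripper's body presses on something with over 40 N, if the wrist force passes 120 N, or if a joint passes its speed limit or range.

## Working session

There is one attempt and no reset: what is moved stays moved. The work goes in short steps, Python scripts to look and compute and a tool call to move; the robot and the scene stay as the last step left them, time stands still between calls to the robot, and variables do not carry over. Pictures are saved under pics/ and viewed, at most 14 in all, crops included, and the job is handed in when it is done.

Besides the shell and the picture viewer there is one more tool, called after "Call:" by a JSON object that holds its "method" and its "body". send_rows: Moves the arm, as the interface text tells. Its arguments: {"type":"object","properties":{"steps":{"type":"array","items":{"type":"array","items":{"type":"number"}}},"force":{"type":"number"}},"required":["steps"]}

```bash
ls; mkdir -p pics; python3 - <<'E'
from station import read_state, optics
import cv2, numpy as np
for n in("side","top"):
    p,d=optics.capture(n); cv2.imwrite(f"pics/{n}0.png",p[:,:,::-1]); np.save(f"pics/{n}0.npy",d)
    i=optics.camera_info(n); print(n,np.round(i["K"],1).tolist(),np.round(i["pose"],3).tolist())
s=read_state(); print(s["time"],s["eef_pos"],s["tool_rot"],s["finger_gap"])
E
```

```text
pics
side [[464.1, 0.0, 260.5], [0.0, 464.1, 191.0], [0.0, 0.0, 1.0]] [[0.999, -0.013, 0.037, 0.473], [-0.038, -0.591, 0.806, -1.291], [0.012, -0.806, -0.591, 1.06], [0.0, 0.0, 0.0, 1.0]]
top [[436.3, 0.0, 253.3], [0.0, 436.3, 192.5], [0.0, 0.0, 1.0]] [[0.012, -0.994, 0.104, 0.426], [-1.0, -0.013, -0.002, 0.036], [0.004, -0.104, -0.995, 1.302], [0.0, 0.0, 0.0, 1.0]]
0.1 [0.16961474 0.54888637 0.20471368] [-2.12400633e-04  1.49340721e-01  9.88785470e-01 -7.72947510e-04] 0.09397592926732636
```

View pics/top0.png

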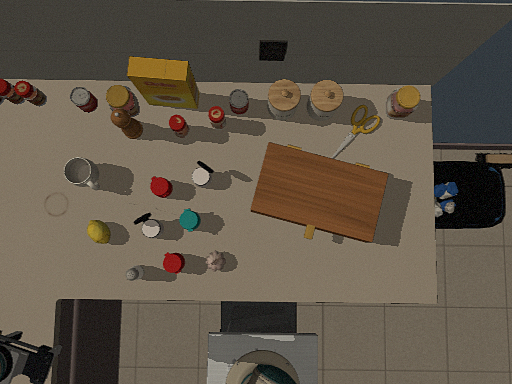

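View pics/side0.png

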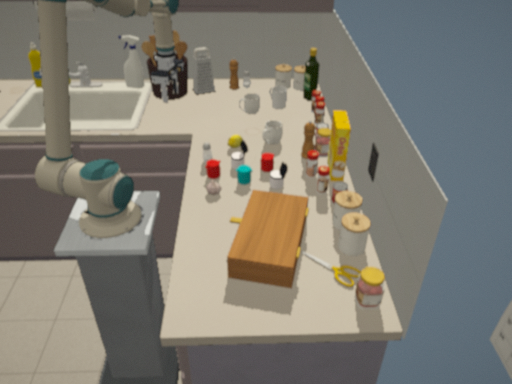

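The top view shows two open white jars, at about (201,176) and (151,228), with caps at (205,167) and (142,217). The chest is at about (320,192), with its tab at (310,232). Next I'll measure these.

```bash
cat > h.py <<'E'
from station import read_state, optics
import cv2, numpy as np
def cloud(n,p=None,d=None):
    if p is None: p,d=optics.capture(n)
    i=optics.camera_info(n); K=np.array(i["K"]); T=np.array(i["pose"])
    v,u=np.mgrid[:d.shape[0],:d.shape[1]]
    c=np.stack([(u-K[0,2])/K[0,0]*d,(v-K[1,2])/K[1,1]*d,d],-1)
    w=c@T[:3,:3].T+T[:3,3]; w[d==0]=np.nan
    return p,w
def blobs(m,amin=8):
    n,l,s,c=cv2.connectedComponentsWithStats(m.astype(np.uint8))
    return [(l==i,s[i,4],c[i]) for i in range(1,n) if s[i,4]>=amin]
E
python3 - <<'E'
from h import *
p=cv2.imread("pics/top0.png")[:,:,::-1]; d=np.load("pics/top0.npy"); p,w=cloud("top",p,d)
hsv=cv2.cvtColor(np.ascontiguousarray(p),cv2.COLOR_RGB2HSV)
x,y,z=np.moveaxis(w,-1,0)
print("table z",np.nanmedian(z[240:260,90:120]))
m=(hsv[...,0]<20)&(hsv[...,1]>90)&(z>.07)&(z<.11)&(y<.1)&(y>-.5)
b=max(blobs(m),key=lambda t:t[1]); q=w[b[0]]; print("lid",b[1],b[2],np.median(q[:,2]))
r=cv2.minAreaRect(q[:,:2].astype(np.float32)); print(r, cv2.boxPoints(r))
m=(hsv[...,0]>15)&(hsv[...,0]<30)&(hsv[...,1]>90)&(np.arange(384)[:,None]>222)&(np.arange(384)[:,None]<245)
for b in blobs(m&(y<.0)&(y>-.3)): q=w[b[0]]; print("tab",b[1:],np.nanmedian(q,0))
print("jars: white low-sat z .03-.07, black caps")
for nm,m in(("white",(hsv[...,1]<60)&(hsv[...,2]>110)&(z>.035)&(z<.075)),("black",(hsv[...,2]<45)&(z>.05)&(z<.14)),("col",(hsv[...,1]>130)&(z>.04)&(z<.12))):
    for b in blobs(m&(x>.1)&(x<.85)&(y>-.5)&(y<.65),15): q=w[b[0]]; print(nm,b[1],b[2].round(),np.nanmedian(q,0).round(3),np.nanmin(q,0).round(3),np.nanmax(q,0).round(3), np.median(p[b[0]],0))
def crop(p,a,s,n): cv2.imwrite(n,cv2.resize(p[a[1]:a[3],a[0]:a[2],::-1],None,fx=s,fy=s,interpolation=cv2.INTER_CUBIC))
crop(p,(55,140,255,290),4,"pics/c_top0.png")
p2=cv2.imread("pics/side0.png")[:,:,::-1]; crop(p2,(185,100,345,220),5,"pics/c_side0.png")
E
```

```text
table z 0.0010108476698182933
lid 8985 [319.57785198 191.8951586 ] 0.08998879463549647
((0.5465284585952759, -0.14903685450553894), (0.35028111934661865, 0.2445179969072342), 75.77626037597656) [[ 0.38498387 -0.2887681 ]
 [ 0.6220058  -0.3488484 ]
 [ 0.708073   -0.0093056 ]
 [ 0.4710511   0.05077469]]
tab (np.int32(123), array([309.04878049, 231.33333333])) [ 0.44783685 -0.12256277  0.08956685]
jars: white low-sat z .03-.07, black caps
white 159 [79. 96.] [0.829 0.541 0.07 ] [0.808 0.518 0.065] [0.85  0.562 0.075] [120. 114. 103.]
white 34 [389. 105.] [ 0.823 -0.365  0.046] [ 0.808 -0.367  0.036] [ 0.841 -0.364  0.064] [127.5 119.5 105. ]
white 22 [270. 108.] [ 0.804 -0.014  0.062] [ 0.795 -0.022  0.042] [ 0.821 -0.006  0.075] [117.  111.   95.5]
white 233 [200. 176.] [0.603 0.187 0.055] [0.579 0.161 0.042] [0.628 0.211 0.063] [175. 163. 149.]
white 213 [150. 229.] [0.449 0.325 0.055] [0.429 0.299 0.048] [0.474 0.35  0.062] [174. 163. 149.]
black 40 [132. 122.] [0.752 0.381 0.083] [0.731 0.375 0.052] [0.769 0.39  0.124] [41. 25. 12.]
black 69 [205. 167.] [0.621 0.168 0.104] [0.608 0.
[... 897 characters left out ...]
116] [121.  24.  18.]
col 190 [131. 128.] [0.736 0.385 0.063] [0.723 0.372 0.04 ] [0.769 0.418 0.12 ] [51. 33. 17.]
col 9044 [319. 192.] [ 0.556 -0.15   0.09 ] [ 0.422 -0.343  0.04 ] [0.697 0.039 0.102] [108.  69.  38.]
col 320 [160. 186.] [0.571 0.3   0.063] [0.543 0.275 0.04 ] [0.6   0.329 0.071] [138.  23.  21.]
col 313 [189. 220.] [0.476 0.215 0.063] [0.444 0.19  0.041] [0.507 0.243 0.071] [ 29. 109. 100.]
col 16 [145. 217.] [0.482 0.33  0.102] [0.474 0.322 0.058] [0.488 0.343 0.111] [3.  6.  2.5]
col 363 [ 97. 231.] [0.441 0.476 0.052] [0.41  0.448 0.04 ] [0.473 0.509 0.065] [129. 108.  38.]
col 331 [173. 263.] [0.354 0.256 0.063] [0.326 0.231 0.041] [0.384 0.284 0.07 ] [138.  24.  22.]
```

View pics/c_top0.png

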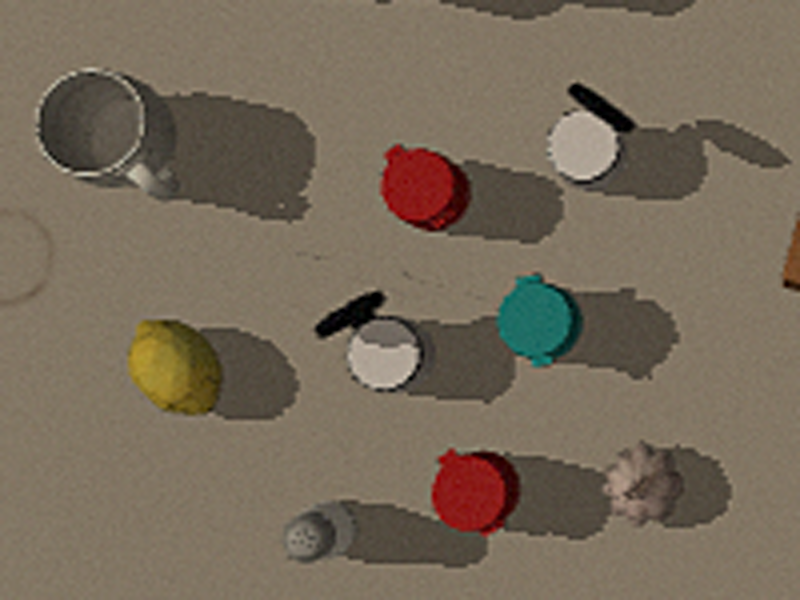

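View pics/c_side0.png

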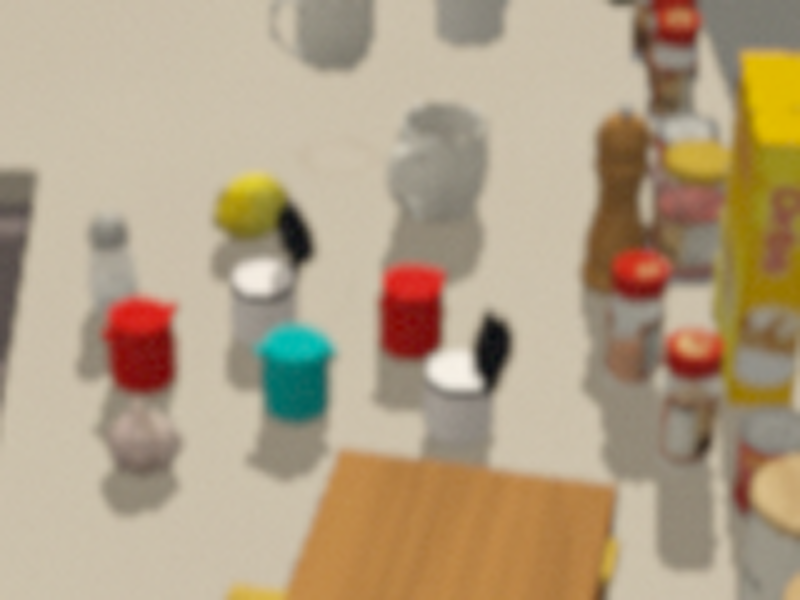

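The crops show exactly two white jars. A is near (584,146) and B near (385,353) in the top crop. Their open caps are behind them. The look-alikes are red and turquoise. Now I'll fit the poses.

```bash
cat >> h.py <<'E'
from scipy.spatial.transform import Rotation as Rn
from scipy.optimize import least_squares
def jars(p,w):
    hsv=cv2.cvtColor(np.ascontiguousarray(p),cv2.COLOR_RGB2HSV); x,y,z=np.moveaxis(w,-1,0)
    out=[]
    roi=(x>.2)&(x<.72)&(y>-.45)&(y<.6)
    for b in blobs((hsv[...,1]<70)&(hsv[...,2]>70)&(z>.047)&(z<.064)&roi,60):
        q=w[b[0]]; h=cv2.convexHull(q[:,:2].astype(np.float32))[:,0]
        out.append(("white",b[1],q[:,:2].min(0).round(4),q[:,:2].max(0).round(4),np.array(cv2.minEnclosingCircle(h)[0]).round(4)))
    for b in blobs((hsv[...,2]<45)&(z>.045)&(z<.13)&roi,15):
        q=w[b[0]]; s=np.linalg.svd(q[:,:2]-q[:,:2].mean(0),full_matrices=False)[2]
        out.append(("black",b[1],q.mean(0).round(3),q.min(0).round(3),q.max(0).round(3),"normal yaw",np.degrees(np.arctan2(s[1,1],s[1,0])).round(1)))
    return out
def go(pos,yaw=None,tilt=0,R=None):
    """row values to reach TCP pos with closing axis at yaw deg"""
    s=read_state(); R0=Rn.from_quat(np.roll(s["tool_rot"],-1))
    if R is None: R=down(yaw)
    d=(np.array(pos)-s["eef_pos"])/.025; r=(R*R0.inv()).as_rotvec(degrees=True)/8
    return d.round(2).tolist()+r.round(2).tolist()
def down(yaw):
    a=np.radians(yaw); Y=np.array([np.cos(a),np.sin(a),0]); Z=np.array([0,0,-1.]); X=np.cross(Y,Z)
    return Rn.from_matrix(np.c_[X,Y,Z])
E
python3 - <<'E'
from h import *
p=cv2.imread("pics/top0.png")[:,:,::-1]; d=np.load("pics/top0.npy"); p,w=cloud("top",p,d)
for j in jars(p,w): print(*j)
hsv=cv2.cvtColor(np.ascontiguousarray(p),cv2.COLOR_RGB2HSV); x,y,z=np.moveaxis(w,-1,0)
wood=(hsv[...,0]<16)&(hsv[...,1]>90)&(z>.083)&(z<.1)&(y<.1)&(y>-.4)&(x>.35)&(x<.75)
b=max(blobs(cv2.morphologyEx(wood.astype(np.uint8),cv2.MORPH_OPEN,np.ones((9,9)))),key=lambda t:t[1])
q=w[b[0]][:,:2]; r=cv2.minAreaRect(q.astype(np.float32)); print(r,cv2.boxPoints(r))
yaw=min([r[2],r[2]-90],key=lambda a:abs(a+14)); c,s=np.cos(np.radians(yaw)),np.sin(np.radians(yaw)); 
for n,m in(("brass",(hsv[...,0]>=16)&(hsv[...,0]<30)&(hsv[...,1]>90)&(z>.06)&(x<.48)&(y<0)&(y>-.3)),):
    t=w[m][:,:2]-np.array(r[0]); t=t@np.array([[c,-s],[s,c]]); print(n,len(t),np.percentile(t,[2,50,98],axis=0).round(4).tolist())
print("yaw",yaw)
E
```

```text
white 244 [0.5788 0.1609] [0.6291 0.2107] [0.6022 0.1862]
white 249 [0.426  0.2992] [0.4743 0.3501] [0.4508 0.3241]
black 70 [0.622 0.168 0.101] [0.608 0.147 0.045] [0.639 0.192 0.12 ] normal yaw 144.7
black 84 [0.477 0.338 0.095] [0.464 0.319 0.052] [0.492 0.361 0.12 ] normal yaw -147.4
((0.5596603751182556, -0.15244519710540771), (0.3497254252433777, 0.1998252123594284), 75.73744201660156) [[ 0.4197472  -0.29730305]
 [ 0.6134132  -0.34653315]
 [ 0.6995735  -0.00758734]
 [ 0.50590754  0.04164276]]
brass 129 [[-0.1352, -0.1034], [-0.1157, 0.0001], [-0.097, 0.0123]]
yaw -14.262557983398438
```

Call:
{"method": "send_rows", "body": {"steps": [[1.7,-1,0,0,0,1,0],[3.4,-2,0,0,0,2,0],[5.1,-2.9,0,0,0,3,0],[6.8,-3.9,0,0,0,4,0],[8.5,-4.9,0,0,0,5,0]]}}

```text
time: 0.6
eef_pos: [0.3741, 0.4314, 0.2051]
tool_rot: [-0.0, -0.195, 0.981, -0.0]
force: [0.3, 1.2, -0.1]
finger_gap: 0.0573
finger_force: 0.0
```

Call:
{"method": "send_rows", "body": {"steps": [[1.7,-1,0,0,0,0.9,0],[3.4,-2,0,0,0,0.9,0],[5.0,-2.8,0,0,0,0.9,0],[5.0,-2.8,-2,0,0,0.9,0],[5.0,-2.8,-4,0,0,0.9,0]]}}

```text
time: 1.1
eef_pos: [0.5007, 0.3621, 0.1053]
tool_rot: [0.002, -0.252, 0.968, 0.001]
force: [0.3, 0.9, -0.8]
finger_gap: 0.0176
finger_force: 0.0
```

Call:
{"method": "send_rows", "body": {"steps": [[0,0,-0.4,0,0,0,0],[-0.9,-0.5,-0.4,0,0,0,0],[-1.7,-1,-0.4,0,0,0,0],[-2.6,-1.5,-0.6,0,0,0,0],[-2.8,-1.6,-1.2,0,0,0,0]]}}

```text
time: 1.6
eef_pos: [0.4266, 0.3224, 0.0778]
tool_rot: [0.001, -0.254, 0.967, 0.0]
force: [0.6, 1.3, 1.0]
finger_gap: 0.0006
finger_force: 0.1
```

Call:
{"method": "send_rows", "body": {"steps": [[0,0,-0.3,0,0,0,0],[0,0,-0.5,0,0,0,0],[0,0,-0.6,0,0,0,0],[0,0,-0.6,0,0,0,0]]}}

```text
time: 2.0
eef_pos: [0.4288, 0.3233, 0.0623]
tool_rot: [0.0, -0.254, 0.967, 0.0]
force: [-3.0, -1.3, 9.8]
finger_gap: 0.0003
finger_force: 4.6
```

Call:
{"method": "send_rows", "body": {"steps": [[0,0,-0.1,0,0,0,0],[0,0,1.5,0,0,0,0],[0,0,3.5,0,0,0,0],[1.4,-1.1,3.5,0,0,-1,0],[2.8,-2.2,3.5,0,0,-2,0]]}}

```text
time: 2.5
eef_pos: [0.5005, 0.2688, 0.1511]
tool_rot: [0.003, -0.115, 0.993, 0.001]
force: [0.4, -0.4, -0.5]
finger_gap: 0.0005
finger_force: 0.0
```

Call:
{"method": "send_rows", "body": {"steps": [[1.5,-1.1,0,0,0,-1,0],[3,-2.3,0,0,0,-2,0],[4.5,-3.5,0,0,0,-3,0],[6.2,-4.8,0,0,0,-3.5,0],[6.2,-4.8,0,0,0,-3.5,0]]}}

```text
time: 3.0
eef_pos: [0.659, 0.1433, 0.1476]
tool_rot: [0.002, 0.13, 0.992, -0.001]
force: [-1.0, -0.4, -0.8]
finger_gap: 0.0001
finger_force: 0.0
```

```bash
python3 - <<'E'
from h import *
p,w=cloud("top"); cv2.imwrite("pics/top1.png",p[:,:,::-1])
for j in jars(p,w): print(*j)
cv2.imwrite("pics/c_top1.png",cv2.resize(p[140:290,95:295,::-1],None,fx=3,fy=3))
print(go([.655,.148,.095],75.7), read_state()["eef_pos"])
E
```

```text
white 247 [0.5792 0.1616] [0.6284 0.2112] [0.6019 0.1865]
black 69 [0.622 0.168 0.102] [0.609 0.148 0.072] [0.639 0.192 0.12 ] normal yaw 144.9
black 303 [0.451 0.323 0.063] [0.423 0.298 0.047] [0.48 0.35 0.07] normal yaw -53.8
[-0.06, 0.12, -2.1, 0.0, 0.01, 0.06] [0.65655991 0.14504041 0.14750874]
```

View pics/c_top1.png

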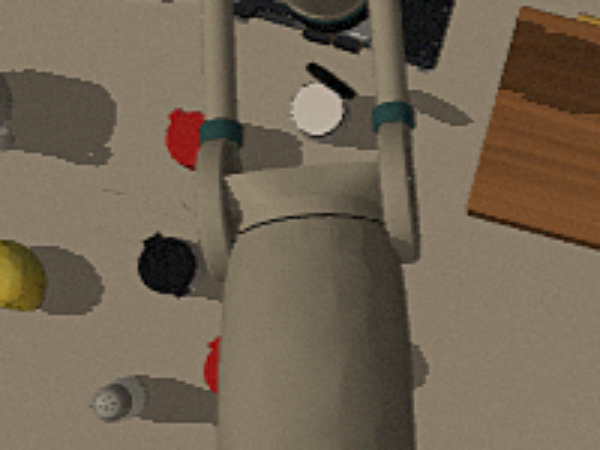

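B's cap is shut flat: the black disc at (167,265), top z 0.063. A is still open at (317,108), and the tool is behind it.

Call:
{"method": "send_rows", "body": {"steps": [[0,0,-1,0,0,0,0],[0,0,-2.1,0,0,0,0],[-0.8,0.6,-2.1,0,0,0,0],[-1.6,1.1,-2.1,0,0,0,0],[-2.4,1.7,-2.3,0,0,0,0]]}}

```text
time: 3.55
eef_pos: [0.592, 0.1916, 0.091]
tool_rot: [0.0, 0.127, 0.992, 0.0]
force: [0.1, -0.3, 0.7]
finger_gap: 0.0002
finger_force: 0.0
```

Call:
{"method": "send_rows", "body": {"steps": [[-0.4,0.3,-0.6,0,0,0,0],[-0.4,0.3,-0.9,0,0,0,0],[-0.4,0.3,-1.1,0,0,0,0],[-0.4,0.3,-1.2,0,0,0,0],[-0.4,0.3,-1.2,0,0,0,0]]}}

```text
time: 4.05
eef_pos: [0.5826, 0.1983, 0.0623]
tool_rot: [-0.001, 0.128, 0.992, 0.001]
force: [-5.3, 1.9, 9.5]
finger_gap: 0.0006
finger_force: 4.5
```

Call:
{"method": "send_rows", "body": {"steps": [[0,0,2,0,0,0,0],[0,0,4,0,0,0,0],[-0.7,-1.6,4,0,0,0,0.5],[-1.5,-3.2,4,0,0,0,0.5],[-2.2,-4.9,4,0,0,0,0.5]]}}

```text
time: 4.55
eef_pos: [0.5284, 0.0737, 0.1614]
tool_rot: [0.001, 0.127, 0.992, 0.0]
force: [1.3, 0.6, 0.7]
finger_gap: 0.0215
finger_force: 0.0
```

Call:
{"method": "send_rows", "body": {"steps": [[-0.8,-1.8,0,0,0,0,0.5],[-1.6,-3.6,0,0,0,0,0.5],[-2.4,-5.4,0,0,0,0,0.5],[-3.3,-7.2,0,0,0,0,0.5],[-3.6,-8,0,0,0,0,0.5]]}}

```text
time: 5.05
eef_pos: [0.4366, -0.1286, 0.1611]
tool_rot: [0.0, 0.129, 0.992, -0.001]
force: [1.4, -0.0, 0.2]
finger_gap: 0.0468
finger_force: 0.0
```

```bash
python3 - <<'E'
from h import *
p,w=cloud("top")
for j in jars(p,w): print(*j)
print(go([.4385,-.1216,.065],75.74), read_state()["eef_pos"])
E
```

```text
black 283 [0.602 0.185 0.063] [0.576 0.16  0.046] [0.632 0.209 0.07 ] normal yaw -123.2
black 304 [0.451 0.323 0.063] [0.423 0.297 0.048] [0.48 0.35 0.07] normal yaw -53.0
[0.08, 0.35, -3.84, 0.03, 0.0, 0.07] [ 0.43658712 -0.13045053  0.16111039]
```

Both caps are shut. Next I'll descend on the tab, grip it, and read back the pose.

Call:
{"method": "send_rows", "body": {"steps": [[0.1,0.35,-1.9,0,0,0,0.5],[0.1,0.35,-3.8,0,0,0,0.5],[0.1,0.35,-3.8,0,0,0,0],[0.1,0.35,-3.8,0,0,0,0],[0.1,0.35,-3.8,0,0,0,0]], "force": 20}}

```text
time: 5.6
eef_pos: [0.4396, -0.1202, 0.0671]
tool_rot: [-0.001, 0.125, 0.992, -0.004]
force: [-9.7, -18.0, -1.6]
finger_gap: 0.0266
finger_force: 9.8
```

```bash
python3 - <<'E'
from h import *
s=read_state(); print(s["eef_pos"],s["finger_gap"],s["finger_force"],s["force"])
# lid arc rows in units relative to theta=0
C=np.array([.5597,-.1524]);X=np.array([.9692,-.2464])
def tab(t): r=np.array([-.225,.005]); c,s_=np.cos(t),np.sin(t); h=.1+r[0]*c+r[1]*s_; v=.079-r[0]*s_+r[1]*c; return np.r_[C+X*h,v]
for t in np.arange(0,1.75,.1): print(round(t,2),((tab(t)-tab(0))/.025).round(2))
E
```

```text
[ 0.43960704 -0.12021785  0.06707591] 0.02664407217440233 9.846686124801636 [ -9.70330393 -18.04212574  -1.64232776]
0.0 [0. 0. 0.]
0.1 [ 0.06 -0.02  0.9 ]
0.2 [ 0.21 -0.05  1.78]
0.3 [ 0.45 -0.11  2.65]
0.4 [ 0.76 -0.19  3.49]
0.5 [ 1.16 -0.3   4.29]
0.6 [ 1.63 -0.42  5.05]
0.7 [ 2.18 -0.55  5.75]
0.8 [ 2.78 -0.71  6.4 ]
0.9 [ 3.45 -0.88  6.97]
1.0 [ 4.17 -1.06  7.48]
1.1 [ 4.94 -1.26  7.91]
1.2 [ 5.74 -1.46  8.26]
1.3 [ 6.58 -1.67  8.53]
1.4 [ 7.43 -1.89  8.7 ]
1.5 [ 8.3  -2.11  8.79]
1.6 [ 9.17 -2.33  8.79]
1.7 [10.04 -2.55  8.7 ]
```

Call:
{"method": "send_rows", "body": {"steps": [[0,-0.05,0,0,0,0,0],[0,-0.1,0,0,0,0,0],[0,-0.1,0,0,0,0,0]]}}

```text
time: 5.9
eef_pos: [0.4393, -0.1217, 0.0675]
tool_rot: [-0.001, 0.126, 0.992, -0.003]
force: [-6.4, -7.9, -2.1]
finger_gap: 0.0237
finger_force: 20.0
```

Call:
{"method": "send_rows", "body": {"steps": [[0.06,-0.02,0.9,0,0,0,0],[0.21,-0.05,1.78,0,0,0,0],[0.45,-0.11,2.65,0,0,0,0],[0.76,-0.19,3.49,0,0,0,0],[1.16,-0.3,4.29,0,0,0,0]]}}

```text
time: 6.4
eef_pos: [0.4712, -0.1298, 0.177]
tool_rot: [0.003, 0.127, 0.992, -0.004]
force: [0.9, -8.0, -4.7]
finger_gap: 0.0236
finger_force: 20.0
```

Call:
{"method": "send_rows", "body": {"steps": [[0.47,-0.12,0.76,0,0,0,0],[1.02,-0.25,1.46,0,0,0,0],[1.62,-0.41,2.11,0,0,0,0],[2.29,-0.58,2.68,0,0,0,0],[3.01,-0.76,3.19,0,0,0,0]]}}

```text
time: 6.9
eef_pos: [0.5458, -0.1487, 0.256]
tool_rot: [0.002, 0.127, 0.992, -0.004]
force: [1.3, -7.8, -8.1]
finger_gap: 0.0235
finger_force: 20.0
```

Call:
{"method": "send_rows", "body": {"steps": [[0.77,-0.2,0.43,0,0,0,0],[1.57,-0.4,0.78,0,0,0,0],[2.41,-0.61,1.05,0,0,0,0],[3.26,-0.83,1.22,0,0,0,0],[4.13,-1.05,1.31,0,0,0,0]]}}

```text
time: 7.4
eef_pos: [0.6479, -0.1746, 0.2883]
tool_rot: [0.001, 0.128, 0.992, -0.003]
force: [-2.4, -6.0, -6.1]
finger_gap: 0.0239
finger_force: 20.0
```

Call:
{"method": "send_rows", "body": {"steps": [[0.45,-0.11,0,0,0,0,0],[0.87,-0.22,0,0,0,0,0],[1.3,-0.33,-0.05,0,0,0,0],[1.74,-0.44,-0.09,0,0,0,0],[1.74,-0.44,-0.09,0,0,0,0]]}}

```text
time: 7.9
eef_pos: [0.6904, -0.1854, 0.286]
tool_rot: [-0.0, 0.128, 0.992, -0.003]
force: [-4.3, -5.2, -2.2]
finger_gap: 0.024
finger_force: 20.0
```

```bash
python3 - <<'E'
from h import *
p,w=cloud("top")
s=read_state(); print(s["eef_pos"],s["force"],s["joint_positions"].round(2) if hasattr(s["joint_positions"],"round") else s["joint_positions"])
t=np.arctan2(s["eef_pos"][2]+.019-.079, np.dot(s["eef_pos"][:2]-np.array([.5597,-.1524]),[.9692,-.2464])-.1); print("lid angle",np.pi-t)
for j in jars(p,w): print(*j)
q,_=optics.capture("side"); cv2.imwrite("pics/side1.png",q[:,:,::-1]); cv2.imwrite("pics/st.png",np.hstack([p[100:260,190:430,::-1],q[140:300,180:420,::-1]]))
E
```

```text
[ 0.69040307 -0.18533275  0.28600284] [-3.2678286  -5.06694855 -2.55171647] [-0.36  0.47  1.01 -0.01  1.66 -1.67]
lid angle 1.7235423926386277
black 283 [0.602 0.185 0.063] [0.575 0.16  0.048] [0.632 0.21  0.073] normal yaw -122.8
black 19 [ 0.601 -0.127  0.067] [ 0.595 -0.134  0.058] [ 0.608 -0.122  0.073] normal yaw -51.7
black 303 [0.451 0.323 0.063] [0.423 0.298 0.047] [0.48 0.35 0.07] normal yaw -53.3
```

View pics/st.png

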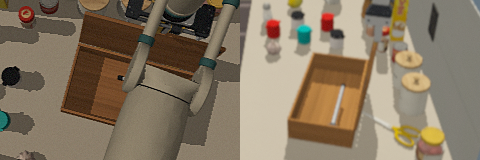

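The lid is back on its stop. The stay bar lies level in the chest, with its tip at (121,78) in the left panel. Now I'll release the tab, retreat and turn.

Call:
{"method": "send_rows", "body": {"steps": [[0,0,0,0,0,0,0.6],[0,0,0,0,0,0,0.6],[0,0,0,0,0,0,0.6],[0,0,1.5,0,0,0,0.6],[0,0,2.8,0,0,0,0.6]]}}

```text
time: 8.5
eef_pos: [0.6911, -0.1816, 0.354]
tool_rot: [-0.0, 0.127, 0.992, 0.0]
force: [0.2, -0.8, 1.2]
finger_gap: 0.0563
finger_force: 0.0
```

Call:
{"method": "send_rows", "body": {"steps": [[-1,0.4,0,0,0,-1,0.6],[-2,0.8,0,0,0,-2,0.6],[-3,1.2,0,0,0,-3,0.5],[-4,1.6,0,0,0,-4,0.5],[-4.8,1.9,0,0,0,-5,0.5]]}}

```text
time: 9.0
eef_pos: [0.5703, -0.1337, 0.3543]
tool_rot: [0.001, 0.461, 0.887, 0.0]
force: [0.3, -0.5, 0.4]
finger_gap: 0.0467
finger_force: 0.0
```

Call:
{"method": "send_rows", "body": {"steps": [[0,0,0,0,0,-1,0.4],[0,0,0,0,0,-2,0.4],[0,0,-1,0,0,-3,0.4],[0,0,-2,0,0,-4,0.4],[0,0,-3,0,0,-5,0.4]]}}

```text
time: 9.5
eef_pos: [0.5719, -0.1344, 0.2784]
tool_rot: [0.001, 0.737, 0.676, 0.001]
force: [0.1, 0.6, -0.2]
finger_gap: 0.0373
finger_force: 0.0
```

```bash
cat >> h.py <<'E'
C=np.array([.5597,-.1524]);X=np.array([.9692,-.2464]);Y=np.array([.2464,.9692]); CY=-14.26
def ch(x,y,z): return np.r_[C+X*x+Y*y,z]
def tilted(yaw,t): return Rn.from_rotvec(np.r_[-Y*np.radians(t),0])*down(yaw)
def tcp(g,R,d=.019): return np.array(g)+d*R.as_matrix()[:,2]
E
python3 - <<'E'
from h import *
R=tilted(CY,20); print(R.as_matrix()[:,2])
g=tcp(ch(.035,.017,.060),R); print(g)
print(go(g-.09*R.as_matrix()[:,2],R=R), read_state()["eef_pos"],read_state()["force"])
p,w=cloud("top"); p2,w2=cloud("side")
hsv=cv2.cvtColor(p2,cv2.COLOR_RGB2HSV)
for nm,ww,pp in(("top",w,p),("side",w2,p2)):
    hv=cv2.cvtColor(pp,cv2.COLOR_RGB2HSV); q=(ww[...,:2]-C); xx=q@X; yy=q@Y; z=ww[...,2]
    m=(xx>0)&(xx<.07)&(abs(yy)<.16)&(z>.03)&(z<.075)&(hv[...,1]<60)&(hv[...,2]>60)
    print(nm,m.sum(),np.median(xx[m]) if m.any() else 0,np.percentile(yy[m],[2,98]) if m.any() else 0,np.median(z[m]) if m.any() else 0)
E
```

```text
[ 0.3314855  -0.08427366 -0.93968894]
[ 0.60410902 -0.1461488   0.04214591]
[0.1, -0.17, -6.07, -0.41, -2.45, -1.16] [ 0.5718739  -0.13440036  0.2784015 ] [ 0.13782636  0.5538776  -0.18511464]
top 87 0.03404915050801903 [-0.15132648  0.02516433] 0.06789956926315344
side 143 0.03501399929991099 [-0.14557331  0.0290482 ] 0.07041314434129631
```

Call:
{"method": "send_rows", "body": {"steps": [[0.1,-0.17,-1,-0.13,-0.8,-0.4,0.4],[0.1,-0.17,-2,-0.27,-1.6,-0.8,0.4],[0.1,-0.17,-3,-0.41,-2.45,-1.16,0.4],[0.1,-0.17,-4.5,-0.41,-2.45,-1.16,0.4],[0.1,-0.17,-6,-0.41,-2.45,-1.16,0.4]]}}

```text
time: 10.1
eef_pos: [0.5744, -0.139, 0.13]
tool_rot: [0.138, 0.775, 0.608, 0.107]
force: [1.2, -0.0, 0.1]
finger_gap: 0.0375
finger_force: 0.0
```

```bash
python3 - <<'E'
from h import *
R=tilted(CY,20); g=tcp(ch(.0345,.017,.060),R)
print(go(g,R=R), read_state()["eef_pos"])
a=ch(.0345,.017,.06); 
for t in np.arange(0,1.3,.1): print(round(t,1),((ch(.0345,-.153+.17*np.cos(t),.06+.17*np.sin(t))-a)/.025).round(2))
E
```

```text
[1.17, -0.28, -3.51, 0.02, 0.01, -0.06] [ 0.57435565 -0.13902077  0.12995083]
0.0 [0. 0. 0.]
0.1 [-0.01 -0.03  0.68]
0.2 [-0.03 -0.13  1.35]
0.3 [-0.07 -0.29  2.01]
0.4 [-0.13 -0.52  2.65]
0.5 [-0.21 -0.81  3.26]
0.6 [-0.29 -1.15  3.84]
0.7 [-0.39 -1.55  4.38]
0.8 [-0.51 -2.    4.88]
0.9 [-0.63 -2.49  5.33]
1.0 [-0.77 -3.03  5.72]
1.1 [-0.92 -3.6   6.06]
1.2 [-1.07 -4.2   6.34]
```

Call:
{"method": "send_rows", "body": {"steps": [[0.58,-0.14,-1.75,0,0,0,0.4],[1.17,-0.28,-3.5,0,0,0,0.4],[1.17,-0.28,-3.5,0,0,0,0],[1.17,-0.28,-3.5,0,0,0,0],[1.17,-0.28,-3.5,0,0,0,0]], "force": 20}}

```text
time: 10.6
eef_pos: [0.6051, -0.1467, 0.0436]
tool_rot: [0.138, 0.775, 0.607, 0.107]
force: [0.6, 0.6, -0.6]
finger_gap: 0.0167
finger_force: 0.0
```

Call:
{"method": "send_rows", "body": {"steps": [[0,0,0,0,0,0,0],[0,0,0,0,0,0,0],[0,0,0,0,0,0,0]]}}

```text
time: 10.9
eef_pos: [0.6041, -0.1465, 0.0429]
tool_rot: [0.138, 0.776, 0.606, 0.107]
force: [-3.7, 1.4, 7.1]
finger_gap: 0.0123
finger_force: 19.8
```

Gripped with a 12 mm gap, as expected for a tilted bar. Now I'll lift along the arc.

Call:
{"method": "send_rows", "body": {"steps": [[-0.01,-0.03,0.68,0,0,0,0],[-0.03,-0.13,1.35,0,0,0,0],[-0.07,-0.29,2.01,0,0,0,0],[-0.13,-0.52,2.65,0,0,0,0],[-0.21,-0.81,3.26,0,0,0,0]]}}

```text
time: 11.4
eef_pos: [0.5975, -0.1664, 0.1226]
tool_rot: [0.136, 0.777, 0.606, 0.106]
force: [1.5, -3.5, -5.6]
finger_gap: 0.0145
finger_force: 25.2
```

Call:
{"method": "send_rows", "body": {"steps": [[-0.08,-0.34,0.58,0,0,0,0],[-0.18,-0.74,1.12,0,0,0,0],[-0.3,-1.19,1.62,0,0,0,0],[-0.42,-1.68,2.07,0,0,0,0],[-0.56,-2.22,2.46,0,0,0,0]]}}

```text
time: 11.9
eef_pos: [0.5819, -0.2198, 0.1835]
tool_rot: [0.133, 0.777, 0.607, 0.106]
force: [-3.4, 3.5, 1.2]
finger_gap: 0.0151
finger_force: 19.5
```

Call:
{"method": "send_rows", "body": {"steps": [[-0.15,-0.57,0.34,0,0,0,0],[-0.3,-1.17,0.62,0,0,0,0],[-0.46,-1.8,0.83,0,0,0,0],[-0.62,-2.44,0.98,0,0,0,0],[-0.79,-3.1,1.06,0,0,0,0]]}}

```text
time: 12.4
eef_pos: [0.5617, -0.2968, 0.2117]
tool_rot: [0.134, 0.776, 0.607, 0.106]
force: [-9.7, 6.5, 11.8]
finger_gap: 0.0106
finger_force: 21.5
```

Call:
{"method": "send_rows", "body": {"steps": [[-0.17,-0.66,0.01,0,0,0,0],[-0.26,-1.05,0,0,0,0,0],[-0.26,-1.05,0,0,0,0,0]]}}

```text
time: 12.7
eef_pos: [0.5579, -0.3276, 0.2108]
tool_rot: [0.138, 0.776, 0.606, 0.106]
force: [-0.5, -0.6, -0.1]
finger_gap: 0.0002
finger_force: 0.0
```

```bash
python3 - <<'E'
from h import *
s=read_state(); R=Rn.from_quat(np.roll(s["tool_rot"],-1)); g=s["eef_pos"]-.019*R.as_matrix()[:,2]
print("grasp chest",(g[:2]-C)@X,(g[:2]-C)@Y,g[2],s["force"],s["finger_gap"])
q,_=optics.capture("side"); cv2.imwrite("pics/side2.png",cv2.resize(q[100:300,180:420,::-1],None,fx=2,fy=2))
E
```

```text
grasp chest 0.03493309388563495 -0.17018185308061862 0.22868695846281548 [-0.48876751 -0.64745313 -0.05045114] 0.00021354496089099026
```

View pics/side2.png

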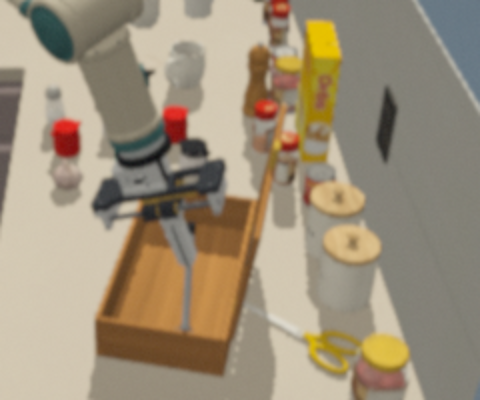

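The bar is nearly upright but slipped out of the pads just before its stop; its foot is at about (185,325) and its top is at the fingers. I'll lift over it and push it home from the +y side with shut fingers.

Call:
{"method": "send_rows", "body": {"steps": [[0,0,1.6,0,0,0,0],[0,0,3.4,0,0,0,0],[0.3,1.3,3.4,0,0,0,0],[0.7,2.8,3.4,0,0,0,0],[0.7,2.8,3.4,0,0,0,0]]}}

```text
time: 13.25
eef_pos: [0.5762, -0.2508, 0.2957]
tool_rot: [0.136, 0.775, 0.608, 0.107]
force: [-0.2, 0.5, -0.4]
finger_gap: 0.0004
finger_force: 0.0
```

```bash
python3 - <<'E'
from h import *
s=read_state(); print(s["eef_pos"],(s["eef_pos"][:2]-C)@X,(s["eef_pos"][:2]-C)@Y)
p,_=optics.capture("top"); cv2.imwrite("pics/a.png",cv2.resize(p[130:260,240:400,::-1],None,fx=3,fy=3))
for n in("side","top"):
    p,w=cloud(n); hv=cv2.cvtColor(p,cv2.COLOR_RGB2HSV); q=(w[...,:2]-C); xx=q@X; yy=q@Y; z=w[...,2]
    m=(xx>.015)&(xx<.055)&(yy<-.09)&(yy>-.2)&(z>.07)&(z<.265)
    for lo in np.arange(.07,.27,.03):
        k=m&(z>=lo)&(z<lo+.03)
        if k.any(): print(n,lo.round(2),k.sum(),np.median(xx[k]).round(3),yy[k].min().round(3),yy[k].max().round(3))
E
```

```text
[ 0.57617815 -0.25083609  0.29566577] 0.040225273229028684 -0.09134404558750892
side 0.07 95 0.035 -0.176 -0.146
side 0.1 31 0.035 -0.157 -0.137
side 0.13 30 0.035 -0.151 -0.14
side 0.16 35 0.034 -0.151 -0.139
side 0.19 34 0.035 -0.145 -0.132
side 0.22 34 0.035 -0.144 -0.131
side 0.25 20 0.034 -0.144 -0.127
```

Call:
{"method": "send_rows", "body": {"steps": [[0,0,-1.9,0,0,0,0],[0,0,-3.6,0,0,0,0],[-0.2,-0.9,-3.6,0,0,0,0],[-0.4,-1.6,-3.6,0,0,0,0],[-0.5,-2.0,-3.6,0,0,0,0]]}}

```text
time: 13.9
eef_pos: [0.5625, -0.3019, 0.2028]
tool_rot: [0.131, 0.778, 0.605, 0.109]
force: [10.4, 24.5, 0.3]
finger_gap: 0.0003
finger_force: 13.5
```

Call:
{"method": "send_rows", "body": {"steps": [[-0.05,-0.2,0,0,0,0,0],[-0.1,-0.35,0,0,0,0,0],[-0.1,-0.35,0,0,0,0,0]]}}

```text
time: 14.2
eef_pos: [0.5624, -0.3016, 0.2029]
tool_rot: [0.127, 0.777, 0.606, 0.115]
force: [13.3, 28.9, 0.2]
finger_gap: 0.0004
finger_force: 15.5
```

```bash
python3 - <<'E'
from h import *
s=read_state(); print(s["eef_pos"],(s["eef_pos"][:2]-C)@X,(s["eef_pos"][:2]-C)@Y,s["force"])
p,w=cloud("side"); q=(w[...,:2]-C); xx=q@X; yy=q@Y; z=w[...,2]
m=(xx>.015)&(xx<.055)&(yy<-.09)&(yy>-.2)&(z>.07)&(z<.265)
for lo in np.arange(.07,.27,.03):
        k=m&(z>=lo)&(z<lo+.03)
        if k.any(): print(lo.round(2),k.sum(),np.median(xx[k]).round(3),yy[k].min().round(3),np.median(yy[k]).round(3))
E
```

```text
[ 0.56235048 -0.30160443  0.20293021] 0.039332813101849565 -0.14395585986149656 [13.26946301 28.94734968  0.22862272]
0.07 91 0.035 -0.176 -0.169
0.1 26 0.035 -0.163 -0.158
0.13 30 0.034 -0.166 -0.16
0.16 29 0.034 -0.166 -0.162
0.19 42 0.036 -0.168 -0.164
0.22 93 0.035 -0.171 -0.153
0.25 57 0.032 -0.172 -0.153
```

The stay is at its stop: the finger is where predicted and feels 29 N. Now I'll back off, turn and go to the tab.

Call:
{"method": "send_rows", "body": {"steps": [[0.2,0.9,0,0,0,0,0],[0.2,0.9,1.5,0,0,0,0],[0.2,0.9,3.5,0,0,0,0.5],[0.2,0.9,5.5,0,0,0,0.5],[0.2,0.9,6.2,0,0,0,0.5]]}}

```text
time: 14.75
eef_pos: [0.5671, -0.2941, 0.3672]
tool_rot: [0.142, 0.776, 0.606, 0.107]
force: [1.1, 0.6, 0.6]
finger_gap: 0.021
finger_force: 0.0
```

```bash
python3 - <<'E'
from h import *
print(go([.692,-.1855,.356],75.74),read_state()["eef_pos"])
E
```

```text
[5.0, 4.35, -0.45, -1.41, 2.46, 11.09] [ 0.56709079 -0.29412728  0.367192  ]
```

Call:
{"method": "send_rows", "body": {"steps": [[0.4,0.4,0,-0.13,0.22,1,0.5],[0.8,0.8,0,-0.25,0.44,2,0.5],[1.2,1.2,0,-0.38,0.66,3,0.5],[1.6,1.6,0,-0.51,0.89,4,0.5],[2,2,0,-0.64,1.11,5,0.5]]}}

```text
time: 15.25
eef_pos: [0.6156, -0.2429, 0.36]
tool_rot: [0.079, 0.519, 0.849, 0.06]
force: [-0.3, 0.0, 0.8]
finger_gap: 0.047
finger_force: 0.0
```

Call:
{"method": "send_rows", "body": {"steps": [[0.6,0.5,0,-0.13,0.22,1,0.6],[1.2,1,0,-0.25,0.44,2,0.6],[1.8,1.5,0,-0.38,0.66,3,0.6],[2.4,2,0,-0.51,0.89,4,0.6],[3,2.35,-0.4,-0.64,1.11,5,0.6]]}}

```text
time: 15.75
eef_pos: [0.6917, -0.1839, 0.3513]
tool_rot: [0.013, 0.197, 0.98, 0.006]
force: [-0.0, -0.7, 0.7]
finger_gap: 0.0562
finger_force: 0.0
```

```bash
python3 - <<'E'
from h import *
print(go([.6905,-.1855,.286],75.74),read_state()["eef_pos"],read_state()["force"])
E
```

```text
[-0.05, -0.07, -2.61, -0.06, 0.2, 1.06] [ 0.69169545 -0.18386703  0.3512706 ] [-0.01314232 -0.73962634  0.7290501 ]
```

Call:
{"method": "send_rows", "body": {"steps": [[-0.05,-0.07,0,-0.06,0.2,1.06,0.6],[-0.05,-0.07,-1.3,-0.06,0.2,1.06,0.6],[-0.05,-0.07,-2.6,-0.06,0.2,1.06,0.6],[-0.05,-0.07,-2.6,-0.06,0.2,1.06,0],[-0.05,-0.07,-2.6,-0.06,0.2,1.06,0]], "force": 20}}

```text
time: 16.25
eef_pos: [0.6891, -0.1857, 0.285]
tool_rot: [-0.001, 0.127, 0.992, 0.001]
force: [0.8, -0.7, 1.1]
finger_gap: 0.044
finger_force: 0.0
```

Call:
{"method": "send_rows", "body": {"steps": [[0,0,0,0,0,0,0],[0,0,0,0,0,0,0],[0,0,0,0,0,0,0]]}}

```text
time: 16.55
eef_pos: [0.6898, -0.1852, 0.2872]
tool_rot: [0.001, 0.126, 0.992, 0.0]
force: [0.6, 0.1, 4.2]
finger_gap: 0.0237
finger_force: 20.0
```

Call:
{"method": "send_rows", "body": {"steps": [[-0.87,0.22,0.09,0,0,0,0],[-1.74,0.44,0.09,0,0,0,0],[-2.61,0.66,0,0,0,0,0],[-3.3,0.84,-0.13,0,0,0,0],[-3.5,0.89,-0.18,0,0,0,0]]}}

```text
time: 17.05
eef_pos: [0.6004, -0.1625, 0.2822]
tool_rot: [-0.0, 0.126, 0.992, 0.0]
force: [-0.7, -0.4, 4.7]
finger_gap: 0.0242
finger_force: 20.0
```

Call:
{"method": "send_rows", "body": {"steps": [[-0.12,0.03,-0.03,0,0,0,0],[-0.25,0.06,-0.07,0,0,0,0],[-0.37,0.09,-0.12,0,0,0,0],[-0.45,0.11,-0.14,0,0,0,0],[-0.45,0.11,-0.14,0,0,0,0]]}}

```text
time: 17.55
eef_pos: [0.5911, -0.1601, 0.2792]
tool_rot: [0.0, 0.126, 0.992, 0.0]
force: [-1.9, 0.3, 7.5]
finger_gap: 0.0242
finger_force: 20.0
```

```bash
python3 - <<'E'
from h import *
s=read_state();e=s["eef_pos"]; t=np.arctan2(e[2]+.019-.079,(e[:2]-C)@X-.1); print("lid",np.pi-t+.022,s["force"])
E
```

```text
lid 1.2932389151320771 [-1.88322687  0.32054745  7.46084931]
```

Call:
{"method": "send_rows", "body": {"steps": [[-0.15,0.04,-0.05,0,0,0,0],[-0.3,0.08,-0.1,0,0,0,0],[-0.45,0.11,-0.15,0,0,0,0],[-0.55,0.14,-0.2,0,0,0,0],[-0.55,0.14,-0.2,0,0,0,0]]}}

```text
time: 18.05
eef_pos: [0.5869, -0.1591, 0.2776]
tool_rot: [0.012, 0.126, 0.992, -0.001]
force: [13.2, -2.7, 11.6]
finger_gap: 0.0237
finger_force: 20.0
```

```bash
python3 - <<'E'
from h import *
s=read_state();e=s["eef_pos"]; t=np.arctan2(e[2]+.019-.079,(e[:2]-C)@X-.1); print("lid",np.pi-t+.022,s["force"])
E
```

```text
lid 1.2731378965881008 [13.15913693 -2.66506542 11.61035186]
```

Call:
{"method": "send_rows", "body": {"steps": [[0.35,-0.09,0.12,0,0,0,0],[0.35,-0.09,0.12,0,0,0,0.4],[0.35,-0.09,0.12,0,0,0,0.4],[0.35,-0.09,1.5,0,0,0,0.5],[0.35,-0.09,3.2,0,0,0,0.5]]}}

```text
time: 18.55
eef_pos: [0.5838, -0.1581, 0.3497]
tool_rot: [-0.005, 0.126, 0.992, 0.002]
force: [-0.2, -1.8, -0.4]
finger_gap: 0.0464
finger_force: 0.0
```

```bash
python3 - <<'E'
from h import *
s=read_state(); print(s["eef_pos"],s["force"])
p,w=cloud("side"); q=(w[...,:2]-C); xx=q@X; yy=q@Y; z=w[...,2]; hv=cv2.cvtColor(p,cv2.COLOR_RGB2HSV)
m=(z>.12)&(z<.3)&(xx>.0)&(xx<.13)&(yy<.17)&(yy>-.18)&(hv[...,1]>90)
k=np.polyfit(z[m],xx[m],1); print("lid",m.sum(),np.arctan2(1,-k[0]))
cv2.imwrite("pics/side3.png",cv2.resize(p[60:300,150:410,::-1],None,fx=2,fy=2))
pt,wt=cloud("top")
for j in jars(pt,wt): print(*j)
E
```

```text
[ 0.58378962 -0.15806264  0.34970064] [-0.16186099 -1.84145674 -0.43685154]
lid 2024 1.2333357446985158
black 283 [0.602 0.185 0.063] [0.575 0.16  0.047] [0.632 0.209 0.071] normal yaw -121.9
black 301 [0.451 0.323 0.063] [0.423 0.298 0.047] [0.48  0.35  0.071] normal yaw -52.7
```

View pics/side3.png

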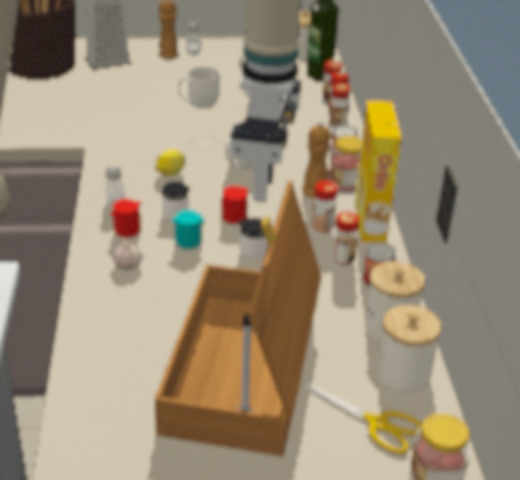

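The lid rests propped on the upright stay, at a fitted angle of about 1.23. Both jars are shut, the near one around (252,235) and the far one around (175,195). Now I'll fetch jar A.

Call:
{"method": "send_rows", "body": {"steps": [[0.1,1.8,0,0,0,-0.5,0.8],[0.2,3.6,0,0,0,-1,0.8],[0.3,5.4,0,0,0,-1.6,0.8],[0.4,7.2,0,0,0,-2.1,0.8],[0.5,9,0,0,0,-2.6,0.85]]}}

```text
time: 19.15
eef_pos: [0.597, 0.0681, 0.3506]
tool_rot: [-0.002, 0.305, 0.952, 0.001]
force: [-0.1, -1.3, 0.1]
finger_gap: 0.0787
finger_force: 0.0
```

Call:
{"method": "send_rows", "body": {"steps": [[0.1,1.6,0,0,0,0,0.85],[0.2,3.2,-0.5,0,0,0,0.85],[0.2,4.7,-2,0,0,0,0.85],[0.2,4.7,-4,0,0,0,0.85],[0.2,4.7,-6,0,0,0,0.85]]}}

```text
time: 19.65
eef_pos: [0.6019, 0.1855, 0.2017]
tool_rot: [-0.001, 0.302, 0.953, 0.001]
force: [0.6, -0.3, -1.7]
finger_gap: 0.0799
finger_force: 0.0
```

```bash
python3 - <<'E'
from h import *
p,w=cloud("top")
for j in jars(p,w): print(*j)
p2,w2=cloud("side"); z=w2[...,2]; hv=cv2.cvtColor(p2,cv2.COLOR_RGB2HSV)
m=(hv[...,2]<60)&(z>.05)&(z<.075)&(w2[...,0]>.3)&(w2[...,0]<.66)&(w2[...,1]>.1)&(w2[...,1]<.4)
for b in blobs(m): q=w2[b[0]]; print("side",b[1],q.mean(0).round(3),q.min(0).round(3),q.max(0).round(3))
print(go([.602,.186,.014],54.7),read_state()["eef_pos"],read_state()["joint_positions"])
E
```

```text
black 86 [ 0.542 -0.314  0.065] [ 0.51  -0.329  0.045] [ 0.576 -0.3    0.118] normal yaw 88.3
black 106 [0.455 0.31  0.063] [0.434 0.298 0.048] [0.477 0.325 0.069] normal yaw -72.0
side 54 [0.45  0.313 0.067] [0.429 0.294 0.058] [0.47  0.339 0.073]
side 51 [0.596 0.175 0.066] [0.579 0.156 0.056] [0.61  0.195 0.072]
[0.27, 0.12, -7.22, 0.01, -0.15, -0.0] [0.59528798 0.18300439 0.19462253] [ 0.18505112  0.36617012  1.39723138  0.00246687  1.39974972 -0.77075798]
```

Call:
{"method": "send_rows", "body": {"steps": [[0,0,-1.5,0,0,0,0.85],[0,0,-3,0,0,0,0.85],[0,0,-3.5,0,0,0,0.85],[0,0,-3.5,0,0,0,0.85]]}}

```text
time: 20.15
eef_pos: [0.6027, 0.1835, 0.1164]
tool_rot: [-0.002, 0.304, 0.953, 0.0]
force: [0.1, 0.2, -0.3]
finger_gap: 0.08
finger_force: 0.0
```

```bash
python3 - <<'E'
from h import *
print(go([.602,.186,.014],54.7),read_state()["eef_pos"])
E
```

```text
[-0.03, 0.1, -4.1, -0.01, -0.02, 0.01] [0.60270459 0.18351725 0.11643978]
```

Call:
{"method": "send_rows", "body": {"steps": [[0,0.1,-1.4,0,0,0,0.85],[0,0.1,-2.8,0,0,0,0.85],[0,0.1,-4.1,0,0,0,0.85],[0,0.1,-4.1,0,0,0,0],[0,0.1,-4.1,0,0,0,0]], "force": 25}}

```text
time: 20.65
eef_pos: [0.6047, 0.1866, 0.0164]
tool_rot: [0.0, 0.303, 0.953, 0.002]
force: [0.0, -1.0, 0.3]
finger_gap: 0.0673
finger_force: 0.0
```

Call:
{"method": "send_rows", "body": {"steps": [[0,0,0,0,0,0,0],[0,0,0,0,0,0,0],[0,0,0,0,0,0,0]]}}

```text
time: 20.95
eef_pos: [0.6048, 0.1864, 0.0172]
tool_rot: [0.001, 0.303, 0.953, 0.002]
force: [0.3, -0.3, 6.7]
finger_gap: 0.0553
finger_force: 25.0
```

Call:
{"method": "send_rows", "body": {"steps": [[0,0,1.5,0,0,0,0],[0,0,3.2,0,0,0,0],[0,0,5,0,0,0,0],[-0.3,-1.2,5.8,0,0,0.5,0],[-0.8,-2.8,5.8,0,0,1,0]]}}

```text
time: 21.45
eef_pos: [0.5861, 0.1175, 0.1643]
tool_rot: [0.004, 0.233, 0.972, 0.003]
force: [0.1, -0.6, -3.0]
finger_gap: 0.0557
finger_force: 25.0
```

Call:
{"method": "send_rows", "body": {"steps": [[-0.5,-1.6,0,0,0,0.5,0],[-1,-3.2,0,0,0,1,0],[-1.4,-4.8,0,0,0,1.6,0],[-1.9,-6.3,0,0,0,1.6,0],[-2.3,-7.5,0,0,0,1.6,0]]}}

```text
time: 21.95
eef_pos: [0.5243, -0.073, 0.1599]
tool_rot: [-0.001, 0.127, 0.992, 0.0]
force: [0.3, 0.0, -2.6]
finger_gap: 0.0554
finger_force: 25.0
```

```bash
python3 - <<'E'
from h import *
s=read_state(); print(go(ch(-.052,.07,.0275),75.74),s["eef_pos"],s["finger_gap"],s["force"])
p,w=cloud("top")
for j in jars(p,w): print(*j)
E
```

```text
[0.09, 0.05, -5.3, -0.01, -0.01, 0.04] [ 0.52430966 -0.07297645  0.15994819] 0.05537859142104663 [ 0.28490742  0.01793891 -2.56929395]
black 45 [ 0.494 -0.308  0.064] [ 0.47  -0.316  0.047] [ 0.523 -0.302  0.08 ] normal yaw -104.5
black 304 [0.451 0.323 0.063] [0.423 0.298 0.046] [0.48  0.35  0.072] normal yaw -51.9
```

Call:
{"method": "send_rows", "body": {"steps": [[0.1,0.05,-1.5,0,0,0,0],[0.1,0.05,-3,0,0,0,0],[0.1,0.05,-4.5,0,0,0,0],[0.1,0.05,-5.1,0,0,0,0],[0.1,0.05,-5.3,0,0,0,0]]}}

```text
time: 22.5
eef_pos: [0.5261, -0.0692, 0.0252]
tool_rot: [-0.003, 0.126, 0.992, 0.001]
force: [-7.8, 0.7, 16.6]
finger_gap: 0.0556
finger_force: 25.0
```

Call:
{"method": "send_rows", "body": {"steps": [[0,0,0,0,0,0,0]]}}

```text
time: 22.6
eef_pos: [0.5278, -0.0697, 0.0269]
tool_rot: [-0.001, 0.126, 0.992, 0.001]
force: [0.1, -0.3, -3.0]
finger_gap: 0.0554
finger_force: 25.0
```

Call:
{"method": "send_rows", "body": {"steps": [[0,0,-0.05,0,0,0,0],[0,0,-0.05,0,0,0,0.75],[0,0,-0.05,0,0,0,0.75],[0,0,1.2,0,0,0,0.75],[0,0,2.8,0,0,0,0.75]]}}

```text
time: 23.1
eef_pos: [0.5266, -0.0696, 0.0967]
tool_rot: [-0.003, 0.126, 0.992, 0.001]
force: [1.5, 0.6, -0.2]
finger_gap: 0.0706
finger_force: 0.0
```

Call:
{"method": "send_rows", "body": {"steps": [[0,0,1.5,0,0,0,0.75],[0,0,3,0,0,0,0.75],[0,1.8,3,0,0,0.9,0.85],[0,3.6,3,0,0,1.8,0.85],[-0.2,5.4,3,0,0,2.7,0.85]]}}

```text
time: 23.6
eef_pos: [0.5238, 0.0662, 0.1733]
tool_rot: [0.001, -0.064, 0.998, 0.0]
force: [1.3, 0.8, 0.1]
finger_gap: 0.0799
finger_force: 0.0
```

```bash
python3 - <<'E'
from h import *
p,w=cloud("top")
for j in jars(p,w): print(*j)
q,_=optics.capture("side"); cv2.imwrite("pics/cmb.png",np.vstack([cv2.resize(p[120:270,130:400,::-1],None,fx=2,fy=2),cv2.resize(q[120:260,180:450,::-1],None,fx=2,fy=2)]))
print(go([.451,.324,.12],120),read_state()["eef_pos"])
E
```

```text
black 288 [ 0.527 -0.069  0.071] [ 0.495 -0.094  0.051] [ 0.559 -0.043  0.078] normal yaw 74.1
black 74 [ 0.479 -0.304  0.061] [ 0.445 -0.314  0.046] [ 0.514 -0.294  0.079] normal yaw 75.7
black 303 [0.451 0.323 0.063] [0.423 0.298 0.053] [0.48  0.35  0.071] normal yaw -53.0
[-2.84, 10.17, -2.11, -0.02, -0.01, 2.82] [0.52206567 0.06986165 0.17282832]
```

View pics/cmb.png

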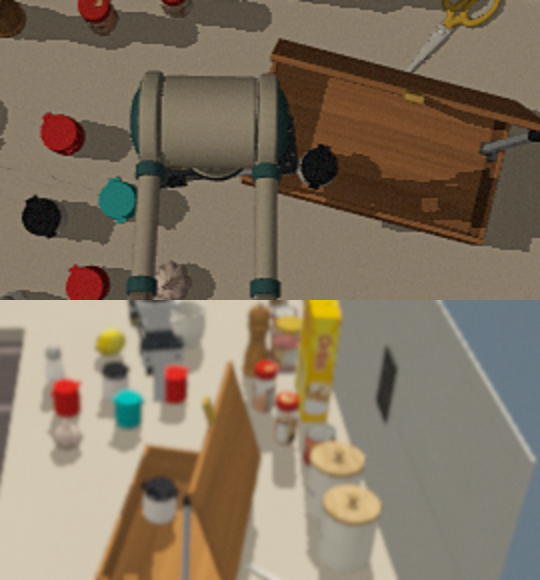

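Jar A stands upright in the chest at (318,166) in the top part, cap top z 0.071, and the lid is still propped. Now jar B.

Call:
{"method": "send_rows", "body": {"steps": [[-0.5,1.8,0,0,0,0.9,0.85],[-1,3.6,0,0,0,1.8,0.85],[-1.5,5.4,0,0,0,2.8,0.85],[-2,7.2,0,0,0,2.8,0.85],[-2.5,9,0,0,0,2.8,0.85]]}}

```text
time: 24.2
eef_pos: [0.4604, 0.2911, 0.1726]
tool_rot: [-0.0, -0.254, 0.967, 0.0]
force: [0.3, -0.7, -0.3]
finger_gap: 0.0795
finger_force: 0.0
```

Call:
{"method": "send_rows", "body": {"steps": [[-0.3,1.1,0,0,0,0,0.85],[-0.3,1.1,-1,0,0,0,0.85],[-0.3,1.1,-2.1,0,0,0,0.85],[-0.3,1.1,-2.1,0,0,0,0.85]]}}

```text
time: 24.6
eef_pos: [0.4507, 0.316, 0.1166]
tool_rot: [-0.004, -0.254, 0.967, -0.001]
force: [-1.2, -0.1, -0.1]
finger_gap: 0.0797
finger_force: 0.0
```

```bash
python3 - <<'E'
from h import *
print(go([.451,.324,.016],120),read_state()["eef_pos"])
p2,w2=cloud("side"); z=w2[...,2]; hv=cv2.cvtColor(p2,cv2.COLOR_RGB2HSV)
m=(hv[...,2]<60)&(z>.05)&(z<.075)&(w2[...,0]>.3)&(w2[...,0]<.66)&(w2[...,1]>.1)&(w2[...,1]<.45)
for b in blobs(m): q=w2[b[0]]; print("side",b[1],q.mean(0).round(3),q.min(0).round(3),q.max(0).round(3))
E
```

```text
[0.01, 0.32, -4.03, 0.03, -0.06, 0.07] [0.45073976 0.3160443  0.11662697]
side 54 [0.45  0.315 0.066] [0.429 0.297 0.057] [0.47  0.34  0.072]
```

Call:
{"method": "send_rows", "body": {"steps": [[0,0.32,0,0,0,0,0.85],[0,0.32,-1.4,0,0,0,0.85],[0,0.32,-2.8,0,0,0,0.85],[0,0.32,-4,0,0,0,0.85],[0,0.32,-4,0,0,0,0]], "force": 25}}

```text
time: 25.15
eef_pos: [0.4514, 0.3247, 0.0173]
tool_rot: [-0.004, -0.254, 0.967, -0.0]
force: [0.5, -0.6, -0.3]
finger_gap: 0.0748
finger_force: 0.0
```

Call:
{"method": "send_rows", "body": {"steps": [[0,0,0,0,0,0,0],[0,0,0,0,0,0,0],[0,0,0,0,0,0,0],[0,0,0,0,0,0,0]]}}

```text
time: 25.55
eef_pos: [0.4546, 0.3266, 0.0215]
tool_rot: [0.001, -0.254, 0.967, 0.001]
force: [-0.0, -0.1, 7.7]
finger_gap: 0.0556
finger_force: 25.0
```

Call:
{"method": "send_rows", "body": {"steps": [[0,0,1.5,0,0,0,0],[0,0,3.2,0,0,0,0],[0,0,5,0,0,0,0],[0,-1.2,6.6,0,0,-0.5,0],[0.1,-2.8,6.8,0,0,-1.4,0]]}}

```text
time: 26.05
eef_pos: [0.4581, 0.2574, 0.195]
tool_rot: [0.004, -0.158, 0.987, 0.002]
force: [0.9, -0.6, -2.5]
finger_gap: 0.0555
finger_force: 25.0
```

Call:
{"method": "send_rows", "body": {"steps": [[0.1,-1.8,0,0,0,-0.9,0],[0.2,-3.6,0,0,0,-1.8,0],[0.3,-5.4,0,0,0,-2.7,0],[0.5,-7.2,0,0,0,-3.6,0],[0.6,-9,0,0,0,-4.1,0]]}}

```text
time: 26.55
eef_pos: [0.4699, 0.0289, 0.1896]
tool_rot: [-0.001, 0.128, 0.992, 0.001]
force: [0.3, -0.1, -2.1]
finger_gap: 0.0556
finger_force: 25.0
```

Call:
{"method": "send_rows", "body": {"steps": [[0.2,-1.8,0,0,0,0,0],[0.4,-3.6,0,0,0,0,0],[0.7,-5.4,0,0,0,0,0],[0.9,-7.2,0,0,0,0,0],[1,-8.6,0,0,0,0,0]]}}

```text
time: 27.05
eef_pos: [0.4951, -0.187, 0.1895]
tool_rot: [-0.001, 0.127, 0.992, 0.0]
force: [0.3, -0.2, -1.9]
finger_gap: 0.0557
finger_force: 25.0
```

```bash
python3 - <<'E'
from h import *
p,w=cloud("top")
for j in jars(p,w): print(*j)
s=read_state(); print(go(ch(-.052,-.05,.03),75.74),s["eef_pos"],s["finger_gap"],s["force"])
E
```

```text
black 287 [ 0.527 -0.069  0.071] [ 0.495 -0.094  0.05 ] [ 0.559 -0.043  0.078] normal yaw -107.4
[0.04, 0.19, -6.37, 0.04, -0.01, 0.05] [ 0.49594191 -0.1926851   0.18932104] 0.055388655816686526 [ 0.68650998 -2.99701342 -1.19136023]
```

Call:
{"method": "send_rows", "body": {"steps": [[0.05,0.1,-1.7,0,0,0,0],[0.05,0.1,-3.4,0,0,0,0],[0.05,0.1,-5,0,0,0,0],[0.05,0.1,-5.9,0,0,0,0],[0.05,0.1,-6.2,0,0,0,0]]}}

```text
time: 27.6
eef_pos: [0.4942, -0.1806, 0.0318]
tool_rot: [-0.004, 0.126, 0.992, 0.002]
force: [-0.8, -0.5, -1.9]
finger_gap: 0.0556
finger_force: 25.0
```

Call:
{"method": "send_rows", "body": {"steps": [[0,0,-0.1,0,0,0,0],[0,0,-0.2,0,0,0,0],[0,0,-0.2,0,0,0,0]]}}

```text
time: 27.9
eef_pos: [0.4974, -0.1823, 0.0304]
tool_rot: [0.0, 0.126, 0.992, 0.0]
force: [0.6, 0.0, -1.9]
finger_gap: 0.0552
finger_force: 25.0
```

Call:
{"method": "send_rows", "body": {"steps": [[0,0,-0.06,0,0,0,0],[0,0,-0.12,0,0,0,0],[0,0,-0.18,0,0,0,0],[0,0,-0.18,0,0,0,0]]}}

```text
time: 28.3
eef_pos: [0.4976, -0.1824, 0.0294]
tool_rot: [0.001, 0.126, 0.992, 0.0]
force: [-6.2, 1.8, 24.9]
finger_gap: 0.0557
finger_force: 25.0
```

Jar B is on the floor. I'll relieve slightly, release and retreat.

Call:
{"method": "send_rows", "body": {"steps": [[0,0,0.1,0,0,0,0],[0,0,0.1,0,0,0,0.75],[0,0,0.1,0,0,0,0.75],[0,0,1.5,0,0,0,0.75],[0,0,3.2,0,0,0,0.75]]}}

```text
time: 28.8
eef_pos: [0.4949, -0.1811, 0.1035]
tool_rot: [-0.004, 0.126, 0.992, 0.002]
force: [0.1, -0.4, -0.0]
finger_gap: 0.0704
finger_force: 0.0
```

Call:
{"method": "send_rows", "body": {"steps": [[-0.4,0.1,1.6,0,0,0,0.75],[-1,0.3,3.2,0,0,0,0.75],[-2.4,0.6,4,0,0,0,0.75],[-3.6,1.5,4,0,0,0,0.75],[-4,3.3,4,0,0,0,0.75]]}}

```text
time: 29.3
eef_pos: [0.3949, -0.1005, 0.2052]
tool_rot: [-0.001, 0.129, 0.992, -0.0]
force: [0.3, 0.6, 0.7]
finger_gap: 0.0703
finger_force: 0.0
```

Call:
{"method": "send_rows", "body": {"steps": [[0,1.8,0,0,0,0,0.75],[0,3.6,0,0,0,0,0.75],[0,5.4,0,0,0,0,0.75],[0,7.2,0,0,0,0,0.75],[0,7.2,0,0,0,0,0.75]]}}

```text
time: 29.8
eef_pos: [0.3958, 0.0854, 0.2046]
tool_rot: [-0.001, 0.123, 0.992, 0.002]
force: [0.8, -0.6, 0.2]
finger_gap: 0.0707
finger_force: 0.0
```

```bash
python3 - <<'E'
from h import *
p,w=cloud("top")
for j in jars(p,w): print(*j)
q,w2=cloud("side"); d=(w2[...,:2]-C); xx=d@X; yy=d@Y; z=w2[...,2]; hv=cv2.cvtColor(q,cv2.COLOR_RGB2HSV)
m=(z>.12)&(z<.3)&(xx>.0)&(xx<.13)&(yy<.17)&(yy>-.18)&(hv[...,1]>90)
k=np.polyfit(z[m],xx[m],1); print("lid",np.arctan2(1,-k[0]))
hv=cv2.cvtColor(p,cv2.COLOR_RGB2HSV); z=w[...,2]; x=w[...,0];y=w[...,1]
for b in blobs((hv[...,1]>130)&(z>.04)&(z<.12)&(x>.3)&(x<.6)&(y>.1)&(y<.4),100): print("col",w[b[0]].mean(0).round(3))
cv2.imwrite("pics/cmb2.png",np.vstack([cv2.resize(p[120:290,130:400,::-1],None,fx=2,fy=2),cv2.resize(q[150:270,180:450,::-1],None,fx=2,fy=2)]))
E
```

```text
black 288 [ 0.527 -0.069  0.071] [ 0.495 -0.094  0.05 ] [ 0.558 -0.043  0.078] normal yaw 76.4
black 297 [ 0.492 -0.18   0.071] [ 0.46  -0.207  0.058] [ 0.523 -0.154  0.079] normal yaw 75.2
lid 1.233725246191451
col [0.57  0.3   0.062]
col [0.477 0.215 0.062]
col [0.355 0.26  0.063]
```

View pics/cmb2.png

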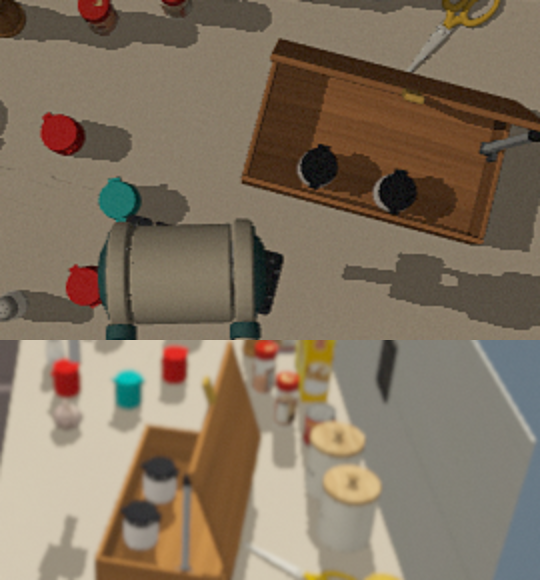

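Both jars stand upright and shut in the chest at (318,166) and (396,190). The lid is propped on the stay and the look-alikes are where they were.

```bash
python3 -c "
from station import job_done
print(job_done())"
```

```text
the job is handed in; nothing more can be done
None
```

I've handed the job in: both white flip-cap jars in view are capped shut and standing upright on the chest floor, the lid rests propped on the raised stay, and nothing else was knowingly moved.

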